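Press the proud tube home in the filling frame

TASK

One of the paper tubes in the wooden filling frame on the bench stands higher than all the rest. Put your closed fingertips on top of it and press it gently straight down until it is fully home, level with its neighbours, then draw the hand clear. Do not grip or lift it, do not touch the other tubes or the frame, and leave the things standing round it where they are.

Things in the scene. Friction and masses are not known exactly. Their poses are not given: they have to be found in the camera images.
- frame: Fixed wooden filling frame, 214 (x) by 260 mm (y), deck 52 mm above the bench, a lifting cleat 18 mm deep on each y end. 20 closed paper tubes, 28 mm in diameter, 70 mm long, stand upright in its holes: 4 rows along x by 5 along y, 46 mm between centres. Tubes that are home have flat tops, level, 82 mm above the bench. Origin: centre of the underside, on the bench; z up.
- proud_top (a point): Centre of the flat closed top of the tube that stands proud: 28 mm in diameter, at the start 100 to 108 mm above the bench, that is 18 to 26 mm higher than the other tubes. It moves with the tube; fully home it is 82 mm above the bench. z is up.
- proud_tube: The hole in which the proud tube stands. Origin on the tube's axis at the floor of the hole, 12 mm above the bench; fixed.
- proud_press (a joint): How far the proud tube has been pressed down, m: 0 to 0.008 at the start (26 to 18 mm proud), 0.026 fully home on the floor of the hole, which is a firm stop; negative means that it has been pulled up. It is a tight fit: it slides under about 5 N of steady push and stays where it is left; over 60 N would crush the paper.
- home_tube_0: One of the 19 tubes that are already home, to be left alone. Origin on its axis at its foot, 12 mm above the bench; its top is 70 mm above the origin.
- home_tube_1: One of the 19 tubes that are already home, to be left alone. Origin on its axis at its foot, 12 mm above the bench; its top is 70 mm above the origin.
- home_tube_2: One of the 19 tubes that are already home, to be left alone. Origin on its axis at its foot, 12 mm above the bench; its top is 70 mm above the origin.
- home_tube_3: One of the 19 tubes that are already home, to be left alone. Origin on its axis at its foot, 12 mm above the bench; its top is 70 mm above the origin.
- spare_tube: A loose tube of the same kind (28 mm in diameter, 70 mm tall, 30 g) standing upright on the bench beside the frame, to be left alone. Origin at the centre of its foot.
- spool: A spool of twine, 60 mm in diameter and 70 mm tall, standing on the bench beside the frame, to be left alone. Origin at the centre of its foot.
- pan: A dark steel pan, 130 mm across and 55 mm high, on the bench near the frame, to be left alone. Origin at the centre of its underside.
- mallet: A wooden mallet lying on the bench beyond the frame, to be left alone: round head 48 mm thick and 85 mm long along its x, handle 18 mm thick reaching 210 mm from the head's centre along its y, its end resting on the bench. Origin under the centre of the head, on the bench.

How it is judged:
By the outcome, as a careful person would: the job done as asked, in the order asked, and still so for the second after the job is handed in, with the robot touching nothing.
It also fails if it takes over 40 s, if anything falls off the work surface, if the arm or the gripper's body presses on something with over 40 N, if the wrist force passes 120 N, or if a joint passes its speed limit or range.

ROBOT

A 6-joint arm with a two-finger parallel gripper is mounted at the origin on the work surface. World frame = base frame: x ahead of the robot, y to its left, z up, the work surface at z = 0. Lengths are in m, angles in degrees, forces in N, time in s.
With the tool pointing down it reaches from about 0.275 to 0.825 m from the base axis. Payload 4.9 kg.
Tool frame: the origin (TCP) lies midway between the tips of the shut fingers; the grasp point (between the pads) lies 19 mm behind it; z points along the fingers, y is the line along which they close (so a half turn about z gives the same grasp; the last joint's range is limited). The gripper opens to 85 mm and grips with 20 to 120 N. Pads are 22 mm wide; open, the fingers measure 114 mm over their backs; the gripper's body (76 mm by 85 mm) begins 54 mm behind the grasp point. The pads swing forward as they close: fully open they stand 13 mm farther back than shut.
Start: joints at [-78.793, 18.69, -11.035, 60.275, 0, 82.311], TCP at [0.178, -0.52, 0.231] pointing down, gripper open.
Joint ranges: [-152.03, 152.03], [-55.5, 102.48], [-74.3, 77.21], [-110.64, 120.58], [-84.22, 78.4], [-180, 180]. Speed limits (degrees/s): [147.25, 147.25, 180, 180, 180, 180].

INTERFACE

Orientations are given as [roll, pitch, yaw] about the fixed x, y, z axes, in that order (R = Rz(yaw) Ry(pitch) Rx(roll)).
In Python, from rig import read_state, eyes, workorder gives the robot as it stands.
- The arm moves only by the tool step_arm, never from a script. Its argument "motion" is a list of rows, each a list of 7 numbers: the shift along the world's x, y, z in units of 5 cm (1.0 is 5 cm), then the turn, a rotation vector about the world's x, y, z in units of 8 degrees (1.0 is 8 degrees), then the closure, from -1 (fully open) to 1 (shut), so that 0 is half open. In form: [[dx, dy, dz, ax, ay, az, grip], ...]. A call has 1 to 20 rows; each row shifts and turns the commanded pose from where the row before left it; what a row does not reach is not made up. A row lasts 1/10 s, in which the tool goes at most 50 mm and 8.59 degrees, less where a joint would pass 70% of its speed; a pose out of reach is approached as far as the arm can. A call with a number of a shift or a turn outside -1 to 1 is refused whole. A call with a gripper value outside its range is refused whole. The fingers move at their own pace and stop on an object; "grip_force" is the grip in N (left out, the last holds). Time passes only in rows, so rows that do not move let the fingers close. It gives the time, the measured TCP pose, the force, the opening and the grip force at its end, in the units of the state.
- read_state(): the state, without advancing time (a new reading comes with each control period).
- eyes.camera(name): name is "scene" or "top" or "wrist"; returns the picture (400x640x3 uint8, red, green, blue); there is no depth.
- eyes.camera_model(name): a dict with "camera_matrix" (3x3 intrinsics, pixels), "rvec" (rotation vector, rad) and "tvec" (3), from world to camera coordinates, as OpenCV has them; the wrist camera has in their place "hand_eye" (4x4, takes a point from camera to tool coordinates, whose origin is the TCP and whose axes are the flange's). Camera axes: x right, y down, z forward; pixel columns grow to the right and rows downward; lengths in m; the calibration is good to about 2 mm. A picture is of the moment at which its call begins: read the wrist's pose just before it. camera_model takes no time and is no camera call.
- workorder.finish_job(): hands the job in; it is judged then, once.
The state is a dict: "time": time; "joint_positions": joint angles; "joint_vel": joint speeds; "effort": joint torques, N m; "tcp_pos": TCP position; "orientation": TCP orientation; "wrist_force": force on the tool from outside, world axes, zero at the start; "wrist_torque": the same for the moment, N m; "width": finger opening in m; "gripper_force": force on a finger pad.
Only numpy, scipy, OpenCV 4.12 (cv2) and the standard library are available. Lean on these libraries where they do the work, as an engineer would, in place of code of your own. Each camera call takes 0.05 s, during which the arm holds its last target. There are 200 camera calls.

## Working session

There is one attempt and no reset: what is moved stays moved. The work goes in short steps, Python scripts to look and compute and a tool call to move; the robot and the scene stay as the last step left them, time stands still between calls to the robot, and variables do not carry over. Pictures are saved under pics/ and viewed, at most 10 in all, crops included, and the job is handed in when it is done.

Besides the shell and the picture viewer there is one more tool, called as name([rows], argument=value, ...), one row to a line, values as JSON. step_arm: Moves the arm, as the interface text tells. Shifts and turns lie within -1 to 1; 1 stands for 5 cm of shift or 8 degrees of turn. Its arguments: {"type":"object","properties":{"motion":{"type":"array","items":{"type":"array","items":{"type":"number"}}},"grip_force":{"type":"number"}},"required":["motion"]}

```bash
mkdir -p pics
python3 - <<'E'
from rig import read_state, eyes
import cv2
for n in ("scene","top"):
    cv2.imwrite(f"pics/{n}1.png",eyes.camera(n)[:,:,::-1])
    m=eyes.camera_model(n);print(n,m)
s=read_state();print(s['time'],s['tcp_pos'],s['orientation'],s['width'],s['wrist_force'])
E
```

```text
scene {'camera_matrix': array([[414.69910277,   0.        , 326.39724706],
       [  0.        , 414.69910277, 201.76882185],
       [  0.        ,   0.        ,   1.        ]]), 'rvec': array([ 2.01478894,  0.93413846, -0.47549156]), 'tvec': array([-0.46278979, -0.1670066 ,  1.29074516])}
top {'camera_matrix': array([[505.74507789,   0.        , 329.05878541],
       [  0.        , 505.74507789, 193.56520144],
       [  0.        ,   0.        ,   1.        ]]), 'rvec': array([ 2.10824831, -2.1435981 ,  0.21690651]), 'tvec': array([0.07808523, 0.61494864, 1.08329758])}
0.1 [ 0.17804553 -0.51983564  0.23057409] [-1.79911421e+02 -1.41758883e-02  1.88955884e+01] 0.0854398253298003 [-0.34037495 -0.51808715  0.76237676]
```

View pics/scene1.png

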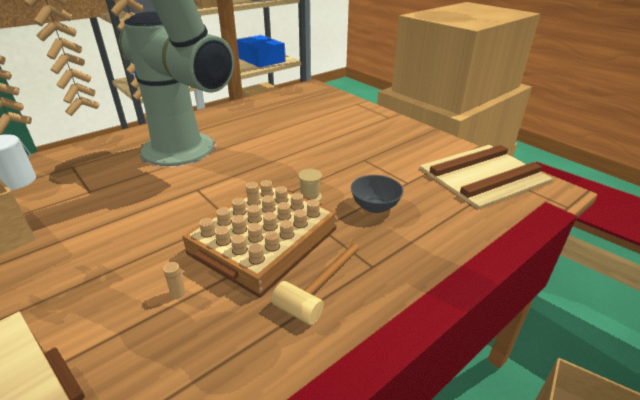

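View pics/top1.png

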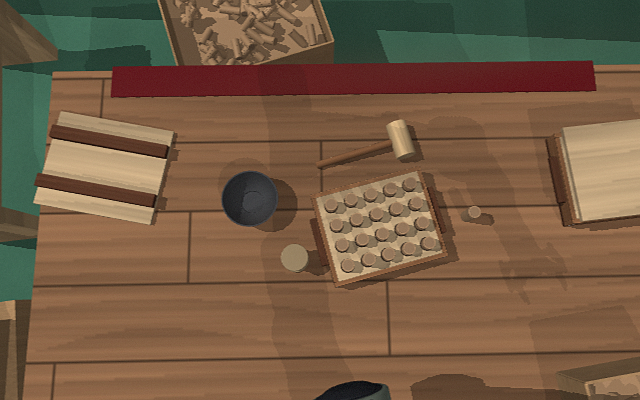

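The scene view shows the frame at about (260,235) and the top view shows it at about (380,228). The spool, pan, mallet and spare tube stand round it. I'll enlarge both.

Run:
```python
import cv2
a=cv2.imread("pics/scene1.png")[170:295,180:345]; b=cv2.imread("pics/top1.png")[160:295,305:460]
cv2.imwrite("pics/sc.png",cv2.resize(a,None,fx=4.8,fy=4.8,interpolation=cv2.INTER_CUBIC))
cv2.imwrite("pics/tc.png",cv2.resize(b,None,fx=4.4,fy=4.4,interpolation=cv2.INTER_CUBIC))
```

```text
(no output)
```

View pics/sc.png

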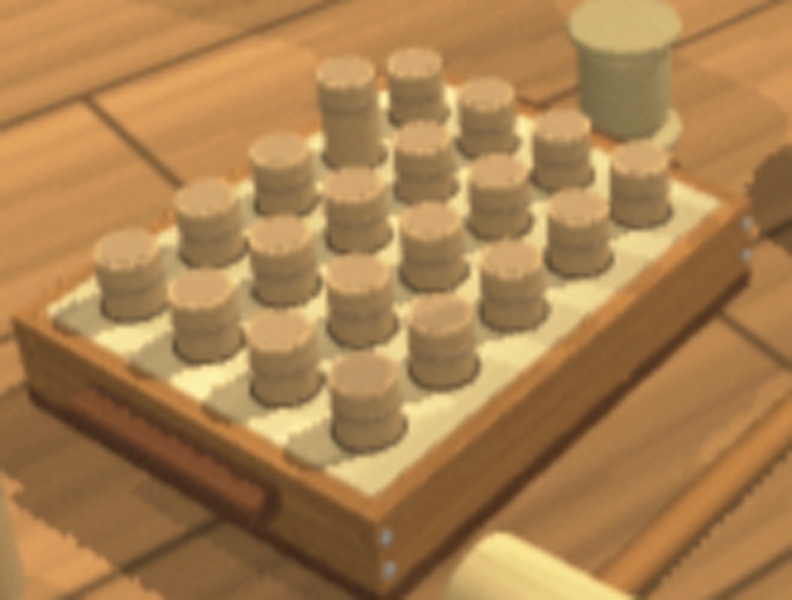

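View pics/tc.png

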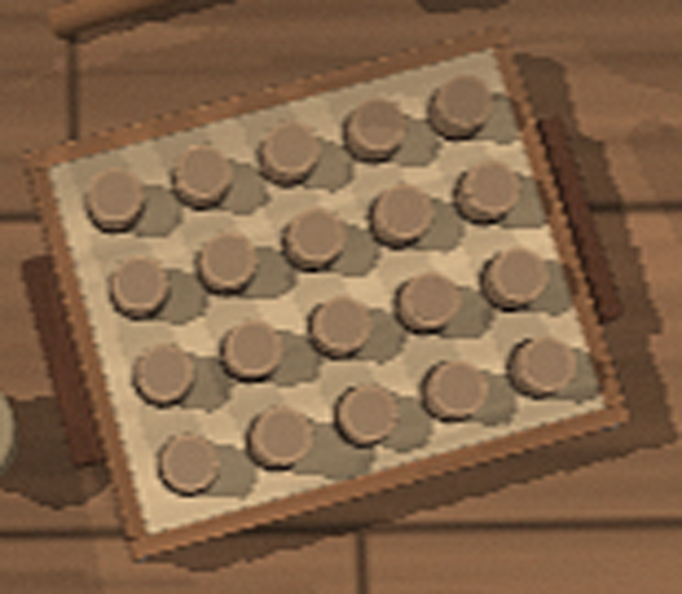

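The proud tube is at crop (346,73) in the scene view and (280,437) in the top view. That is the robot-side row, second from the spool end, and it casts the longest shadow. Next I'll triangulate it and fit the grid.

```bash
cat > h.py <<'E'
import numpy as np,cv2
from rig import eyes
def tri(ps,pt):
    P=[];U=[]
    for n,p in (("scene",ps),("top",pt)):
        m=eyes.camera_model(n);R=cv2.Rodrigues(m["rvec"])[0]
        P.append(np.c_[R,m["tvec"]]);K=m["camera_matrix"]
        U.append((np.linalg.inv(K)@np.c_[p,np.ones(len(p))].T)[:2])
    X=cv2.triangulatePoints(P[0],P[1],U[0],U[1]);return (X[:3]/X[3]).T
E
python3 - <<'E'
import numpy as np
from h import *
T=[[(188,463),(280,437),(366,415),(456,390),(543,366)],[(164,374),(252,350),(340,326),(428,302),(515,277)],[(139,287),(227,263),(314,238),(401,214),(488,190)],[(115,200),(203,176),(289,152),(375,128),(462,104)]]
S=[[(415,64),(346,74),(283,152),(209,198),(128,248)],[(487,96),(425,139),(356,187),(283,234),(206,289)],[(563,128),(499,171),(433,222),(361,274),(284,331)],[(640,159),(578,208),(513,260),(442,314),(367,374)]]
pt=(np.array(T,float).reshape(-1,2)+.5)/4.4-.5+[305,160]
ps=(np.array(S,float).reshape(-1,2)+.5)/4.8-.5+[180,170]
X=tri(ps,pt);print(X.reshape(4,5,3).round(4))
i=np.array([(r,c) for r in range(4) for c in range(5)]);k=np.arange(20)!=1
A=np.c_[i,np.ones(20)];C=np.linalg.lstsq(A[k],X[k],rcond=None)[0];print(C.round(4),(A[1]@C).round(4))
# rigid grid fit
z=(X[:,0]+1j*X[:,1]);g=.046*(i[:,0]-1j*i[:,1]);gm=g[k]-g[k].mean();q=np.vdot(gm,z[k]-z[k].mean());yaw=np.angle(q)
p=z[k].mean()+np.exp(1j*yaw)*(g-g[k].mean());print(np.degrees(yaw),p[1],abs(p-z)[k].max())
E
```

```text
[[[ 0.4548  0.0315  0.0805]
  [ 0.4655 -0.0126  0.098 ]
  [ 0.477  -0.0566  0.0789]
  [ 0.4886 -0.1013  0.08  ]
  [ 0.4994 -0.1456  0.0801]]

 [[ 0.499   0.0427  0.0792]
  [ 0.5103 -0.0009  0.0792]
  [ 0.5214 -0.0454  0.0784]
  [ 0.5325 -0.0895  0.0797]
  [ 0.5444 -0.1337  0.0791]]

 [[ 0.5429  0.0546  0.0783]
  [ 0.5539  0.0102  0.0796]
  [ 0.5658 -0.0339  0.0787]
  [ 0.5772 -0.0781  0.0789]
  [ 0.5887 -0.1225  0.0787]]

 [[ 0.5869  0.0657  0.0792]
  [ 0.5984  0.0211  0.0788]
  [ 0.61   -0.0228  0.0784]
  [ 0.6214 -0.0669  0.079 ]
  [ 0.6332 -0.1113  0.079 ]]]
[[ 4.430e-02  1.140e-02 -3.000e-04]
 [ 1.140e-02 -4.420e-02 -0.000e+00]
 [ 4.544e-01  3.160e-02  7.970e-02]] [ 0.4658 -0.0126  0.0797]
14.421422826937322 (0.46526419322479-0.012388977214929358j) 0.001198197606932714
```

step_arm([
  [0.2875,0.507,0,0,0,-0.028,1],
  [0.2875,0.507,0,0,0,-0.028,1],
  [0.2875,0.507,0,0,0,-0.028,1],
  [0.2875,0.507,0,0,0,-0.028,1],
  [0.2875,0.507,0,0,0,-0.028,1],
  [0.2875,0.507,0,0,0,-0.028,1],
  [0.2875,0.507,0,0,0,-0.028,1],
  [0.2875,0.507,0,0,0,-0.028,1],
  [0.2875,0.507,0,0,0,-0.028,1],
  [0.2875,0.507,0,0,0,-0.028,1],
  [0.2875,0.507,-0.1,0,0,-0.028,1],
  [0.2875,0.507,-0.1,0,0,-0.028,1],
  [0.2875,0.507,-0.1,0,0,-0.028,1],
  [0.2875,0.507,-0.1,0,0,-0.028,1],
  [0.2875,0.507,-0.1,0,0,-0.028,1],
  [0.2875,0.507,-0.1,0,0,-0.028,1],
  [0.2875,0.507,-0.1,0,0,-0.028,1],
  [0.2875,0.507,-0.1,0,0,-0.028,1],
  [0.2875,0.507,-0.1,0,0,-0.028,1],
  [0.2875,0.507,-0.1,0,0,-0.028,1],
])

```text
time: 2.1
tcp_pos: [0.4658, -0.0122, 0.1808]
orientation: [-180.0, 0.0, 14.4]
wrist_force: [0.4, 0.1, 0.3]
width: -0.0003
gripper_force: 0.0
```

step_arm([
  [0,0,0,0,0,0,1],
  [0,0,0,0,0,0,1],
  [0,0,0,0,0,0,1],
])

```text
time: 2.4
tcp_pos: [0.4651, -0.0139, 0.1812]
orientation: [180.0, 0.0, 14.4]
wrist_force: [0.4, -0.5, -0.6]
width: 0.0004
gripper_force: 0.0
```

Run:
```python
from h import *
from rig import read_state
from scipy.spatial.transform import Rotation as Ro
ss=[read_state()];im=eyes.camera("wrist");m=eyes.camera_model("wrist");H=m["hand_eye"];s=ss[0]
print(s['tcp_pos'],s['orientation'])
T=np.eye(4);T[:3,:3]=Ro.from_euler('xyz',s['orientation'],degrees=True).as_matrix();T[:3,3]=s['tcp_pos']
W=np.linalg.inv(T@H);K=m["camera_matrix"];print(H.round(3))
im=cv2.resize(im[:,:,::-1],(800,500))
for P in [(.4655,-.0125,.101),(.4544,.0316,.082),(.4772,-.0568,.082),(.51,-.0012,.082)]:
    c=W@np.r_[P,1];u=(K@c[:3]/c[2])[:2];print(P,u)
    cv2.drawMarker(im,tuple(int(v) for v in u*1.25),(0,0,255),0,12,1)
cv2.imwrite("pics/w1.png",im)
```

```text
[ 0.46511589 -0.0138712   0.18117803] [1.79997241e+02 4.28833609e-02 1.43827488e+01]
[[-0.002 -0.962 -0.274  0.069]
 [ 1.    -0.002 -0.001 -0.001]
 [ 0.    -0.274  0.962 -0.143]
 [ 0.     0.     0.     1.   ]]
(0.4655, -0.0125, 0.101) [317.44015254 205.30347672]
(0.4544, 0.0316, 0.082) [258.74436996 198.00784331]
(0.4772, -0.0568, 0.082) [376.61900569 197.65565819]
(0.51, -0.0012, 0.082) [317.48289635 138.08790827]
```

View pics/w1.png

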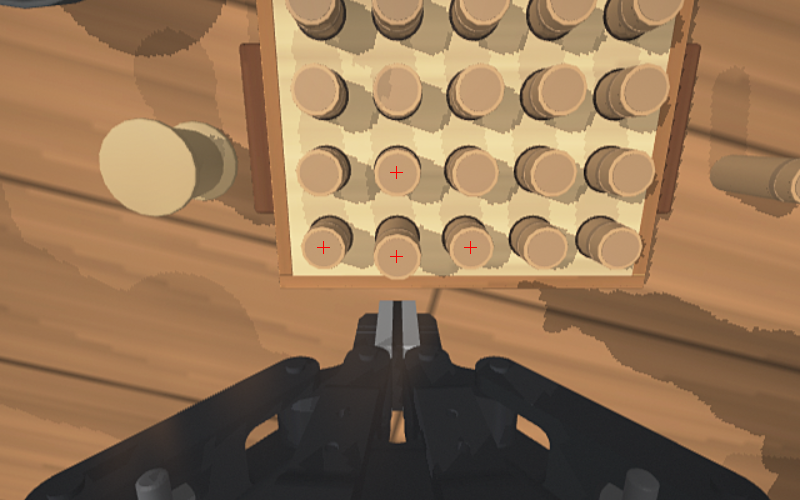

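The predicted crosses, at (397,257) for the proud tube, sit on the tube tops. I'll descend, then press slowly.

step_arm([
  [0,0.02,-0.23,0,0,0,1],
  [0,0,-0.23,0,0,0,1],
  [0,0,-0.23,0,0,0,1],
  [0,0,-0.23,0,0,0,1],
  [0,0,-0.23,0,0,0,1],
  [0,0,-0.2,0,0,0,1],
  [0,0,0,0,0,0,1],
  [0,0,0,0,0,0,1],
])

```text
time: 3.25
tcp_pos: [0.4655, -0.0123, 0.1136]
orientation: [-180.0, 0.0, 14.4]
wrist_force: [0.7, -0.0, -0.4]
width: 0.0003
gripper_force: 0.0
```

step_arm([
  [0,0,-0.04,0,0,0,1],
  [0,0,-0.04,0,0,0,1],
  [0,0,-0.04,0,0,0,1],
  [0,0,-0.04,0,0,0,1],
  [0,0,0,0,0,0,1],
])

```text
time: 3.75
tcp_pos: [0.4654, -0.0123, 0.1056]
orientation: [-180.0, 0.0, 14.4]
wrist_force: [0.4, 0.1, 0.4]
width: 0.0002
gripper_force: 0.0
```

step_arm([
  [0,0,-0.04,0,0,0,1],
  [0,0,-0.04,0,0,0,1],
  [0,0,0,0,0,0,1],
])

```text
time: 4.05
tcp_pos: [0.4654, -0.0123, 0.1015]
orientation: [-180.0, 0.0, 14.4]
wrist_force: [0.0, -0.2, -0.2]
width: -0.0001
gripper_force: 0.0
```

step_arm([
  [0,0,-0.04,0,0,0,1],
  [0,0,-0.04,0,0,0,1],
  [0,0,0,0,0,0,1],
])

```text
time: 4.35
tcp_pos: [0.4657, -0.0124, 0.0977]
orientation: [180.0, -0.0, 14.4]
wrist_force: [-0.2, 0.1, 0.3]
width: -0.0001
gripper_force: 0.2
```

step_arm([
  [0,0,-0.04,0,0,0,1],
  [0,0,-0.04,0,0,0,1],
  [0,0,-0.04,0,0,0,1],
  [0,0,0,0,0,0,1],
])

```text
time: 4.75
tcp_pos: [0.4656, -0.0124, 0.0915]
orientation: [-180.0, 0.0, 14.4]
wrist_force: [-0.1, 0.4, -0.1]
width: -0.0003
gripper_force: 0.2
```

step_arm([
  [0,0,-0.04,0,0,0,1],
  [0,0,-0.04,0,0,0,1],
  [0,0,-0.02,0,0,0,1],
  [0,0,0,0,0,0,1],
])

```text
time: 5.15
tcp_pos: [0.4656, -0.0124, 0.0865]
orientation: [-180.0, 0.0, 14.4]
wrist_force: [0.1, -0.2, 1.1]
width: 0.0001
gripper_force: 0.2
```

Force reads near zero while at rest, so I'll check the tube visually before going on.

Run:
```python
from h import *
from rig import read_state
a=eyes.camera("scene")[150:275,200:345,::-1].copy()
w=eyes.camera("wrist")[120:320,200:440,::-1].copy()
a=cv2.resize(a,(580,500),interpolation=cv2.INTER_CUBIC)[:,:400]
cv2.imwrite("pics/c2.png",np.hstack([a,cv2.resize(w,(400,333))[:,:] if 0 else cv2.copyMakeBorder(cv2.resize(w,(400,333)),0,167,0,0,0)]))
print(read_state()['wrist_force'],read_state()['wrist_torque'])
```

```text
[-0.08080971  1.11141388  0.87045608] [-0.01427264 -0.04816573 -0.03538034]
```

View pics/c2.png

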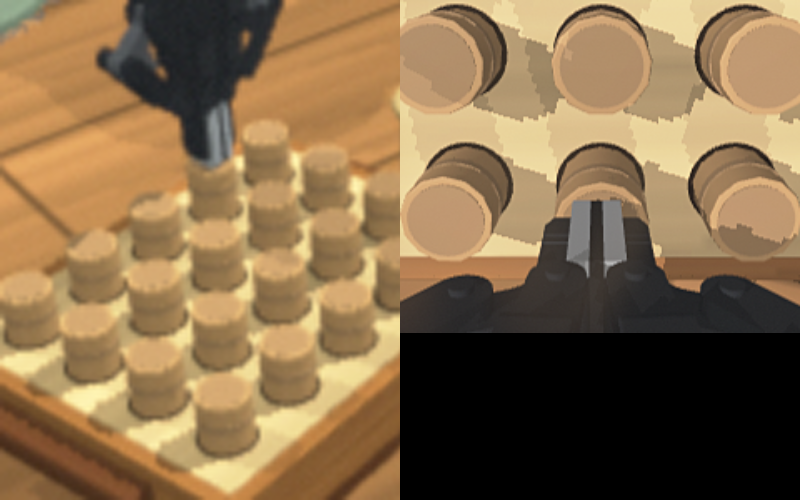

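The fingertips rest on the tube at left-panel (212,165) and it is nearly level. I'll take small steps to the stop.

step_arm([
  [0,0,-0.02,0,0,0,1],
  [0,0,-0.02,0,0,0,1],
  [0,0,-0.02,0,0,0,1],
])

```text
time: 5.55
tcp_pos: [0.4656, -0.0124, 0.0838]
orientation: [180.0, 0.0, 14.4]
wrist_force: [-1.1, -0.9, 3.4]
width: -0.0002
gripper_force: 1.9
```

step_arm([
  [0,0,-0.01,0,0,0,1],
  [0,0,-0.01,0,0,0,1],
])

```text
time: 5.75
tcp_pos: [0.4656, -0.0124, 0.0828]
orientation: [180.0, 0.0, 14.4]
wrist_force: [-0.8, 0.7, 3.4]
width: 0.0002
gripper_force: 1.9
```

step_arm([
  [0,0,-0.01,0,0,0,1],
  [0,0,-0.01,0,0,0,1],
])

```text
time: 5.95
tcp_pos: [0.4657, -0.0124, 0.082]
orientation: [180.0, -0.0, 14.4]
wrist_force: [-2.2, 0.2, 11.1]
width: -0.0003
gripper_force: 5.5
```

step_arm([
  [0,0,-0.01,0,0,0,1],
])

```text
time: 6.05
tcp_pos: [0.4658, -0.0124, 0.082]
orientation: [180.0, -0.0, 14.4]
wrist_force: [-4.2, 0.3, 16.1]
width: -0.0
gripper_force: 8.0
```

The stop is reached at z = 0.082, with the force rising and no further travel. Now I'll withdraw.

step_arm([
  [0,0,0.04,0,0,0,1],
  [0,0,0.1,0,0,0,1],
  [0,0,0.4,0,0,0,1],
  [0,0,0.6,0,0,0,1],
  [0,0,0.6,0,0,0,1],
  [0,0,0.6,0,0,0,1],
  [-0.4,0,0.4,0,0,0,1],
  [-0.4,0,0.2,0,0,0,1],
  [-0.4,0,0,0,0,0,1],
  [-0.4,0,0,0,0,0,1],
  [0,0,0,0,0,0,1],
  [0,0,0,0,0,0,1],
])

```text
time: 7.25
tcp_pos: [0.3861, -0.0125, 0.2286]
orientation: [180.0, -0.1, 14.4]
wrist_force: [1.0, 0.6, 1.0]
width: 0.0002
gripper_force: 0.0
```

Run:
```python
from h import *
a=eyes.camera("scene")[170:295,180:345,::-1]
cv2.imwrite("pics/s3.png",cv2.resize(a,None,fx=4.8,fy=4.8,interpolation=cv2.INTER_CUBIC))
```

```text
(no output)
```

View pics/s3.png

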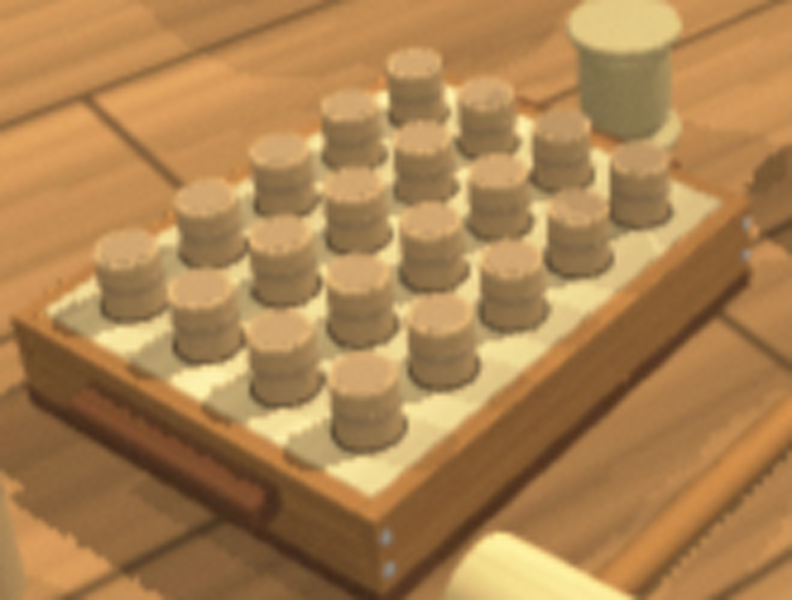

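The tube, now at (351,107), is level with its neighbours, and nothing else in this view has moved.

```bash
python3 -c "
from rig import workorder
print(workorder.finish_job())"
```

```text
the job is handed in; nothing more can be done
None
```

The proud tube is pressed fully home, level with its neighbours at 82 mm (last force reading 16 N); the hand is clear, nothing else in the final view moved, and the job is handed in.

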